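Square a drive unit into the corner of a locating angle

ROBOT

A 6-joint arm with a two-finger parallel gripper is mounted at the origin on the work surface. World frame = base frame: x ahead of the robot, y to its left, z up, the work surface at z = 0. Lengths are in mm, angles in rad, forces in N, time in s.
With the tool pointing down it reaches from about 300 to 775 mm from the base axis. Payload 14.6 kg.
Tool frame: the origin (TCP) lies midway between the tips of the shut fingers; the grasp point (between the pads) lies 19 mm behind it (hold_point_z is the distance from the TCP to the grasp point, in mm); z points along the fingers, y is the line along which they close (so a half turn about z gives the same grasp; the last joint's range is limited). The gripper opens to 85 mm and grips with 20 to 120 N. Pads are 22 mm wide; open, the fingers measure 114 mm over their backs; the gripper's body (76 mm by 85 mm) begins 54 mm behind the grasp point. The pads swing forward as they close: fully open they stand 13 mm farther back than shut.
Start: joints at [1.12, 0.3, 1.521, -0, 1.321, -0.067], TCP at [205.942, 509.978, 231.281] pointing down, gripper open.
Joint ranges: [-3.03, 3.03], [-0.79, 2.21], [0.23, 2.52], [-1.04, 4.18], [0, 3.07], [-2.55, 2.55]. Speed limits (rad/s): [2.22, 2.22, 2.57, 3.14, 3.14, 3.14].

INTERFACE

Orientations are given as a unit quaternion [w, x, y, z].
In Python, from workcell import get_obs, get_image, job_done, hold_point_z gives the robot as it stands.
- The arm moves only by the shell command python3 -m inch 'ROWS' [FORCE]. ROWS is JSON, a list of rows, each a list of 5 numbers: the shift along the tool's x, y, z in m, then the turn about the tool's z in degrees, then the gripper command: -1 is shut, 1 is fully open, values between are in proportion. In form: [[dx, dy, dz, spin, hand], ...]. A call has 1 to 10 rows; each row is the pose to reach, as a shift and turn from the pose commanded when the call began, along the tool's axes at that moment; what a row does not reach only later rows make up. A row lasts 1/8 s, in which the tool goes at most 62.5 mm and 10.7 degrees, less where a joint would pass 70% of its speed; a pose out of reach is approached as far as the arm can. A call with a gripper value outside its range is refused whole. The fingers move at their own pace and stop on an object; FORCE is the grip in N (left out, the last holds). Time passes only in rows, so rows that repeat a pose let the fingers close. It gives the time, the measured TCP pose, the force, the opening and the grip force at its end, in the units of the state.
- get_obs(): the state, without advancing time (a new reading comes with each control period).
- get_image(name): name is "scene" or "top" or "wrist"; returns a dict with "frame" (400x640x3 uint8, red, green, blue), "fx", "fy", "cx", "cy" (pixels), "dist" ([k1, k2, p1, p2, k3] as OpenCV has them; the pictures are not rectified), "xyz" and "attitude" of the camera in the world; the wrist camera has in their place "hand_eye" (4x4, takes a point from camera to tool coordinates, whose origin is the TCP and whose axes are the flange's). Camera axes: x right, y down, z forward; pixel columns grow to the right and rows downward; lengths in mm; the calibration is good to about 2 mm. A picture is of the moment at which its call begins: read the wrist's pose just before it. There is no depth.
- job_done(): hands the job in; it is judged then, once.
The state is a dict: "time": time; "joint_positions": joint angles; "joint_vel": joint speeds; "tau": joint torques, N m; "ee_pos": TCP position; "eef_rot": TCP orientation; "wrist_force": force on the tool from outside, world axes, zero at the start; "moment": the same for the moment, N m; "grip_width": finger opening in mm; "gripper_force": force on a finger pad.
Only numpy, scipy, OpenCV 4.12 (cv2) and the standard library are available. Lean on these libraries where they do the work, as an engineer would, in place of code of your own. Each camera call takes 0.05 s, during which the arm holds its last target. There are 200 camera calls.

TASK

Push the finned drive unit along the bench with the fingertips into the corner of the aluminium locating angle, so that its long side lies flush against the long fence and its end is up against the short stop. Only push it: do not pick it up, lift it or tip it, and leave the carton, the camera and the button box where they are. Finish with the unit at rest in the corner and the gripper clear of everything.

Things in the scene. Friction and masses are not known exactly. Their poses are not given: they have to be found in the camera images.
- drive: Finned drive unit to push: loose black box, dark cooling fins on top, a strip of terminal screws across the top at its +y end. 90 mm along x, 140 mm along y, 48 mm high, flat upright sides, 0.5 to 0.9 kg. Origin: centre of its underside. Starts on the bench 2 to 10 cm out from both fences, turned up to 0.4 rad from the angle's yaw; ends with its axes parallel to the angle's.
- angle: Fixed aluminium L, 30 mm high. Origin: inside corner at bench level. Long fence: inner face x = 0, from y = 0 to 220 mm, 12 mm thick to +x. Short stop: inner face y = 0, from x = 0 to -80 mm, 12 mm thick to -y. Low bolted flanges 28 mm wide outside. x points away from the robot (yaw within 0.2 rad). Unit seated: its origin at x = -45, y = +70 mm here.
- carton: A bystander: small loose brown cardboard carton with a paper band, 50 x 90 x 40 mm high, behind the long fence. Origin: centre of its underside. Leave it alone.
- camera: A bystander: small loose inspection camera standing lens up, a grey 40 x 40 x 36 mm block with a black lens barrel 34 mm in diameter, 66 mm high in all, to the right of the short stop. Origin: centre of its underside. Leave it alone.
- panel: A bystander: loose grey button box 70 x 110 x 45 mm with a red mushroom button (top 71 mm above the bench) and two small buttons, at the robot's left. Origin: centre of its underside. Leave it alone.
There are look-alikes about, which are no part of the job. What is shaped like the drive but purple is not meant.

How it is judged (in metres and radians):
At the end, for the whole second after the job is handed in: The drive unit stands flat and at rest on the bench in the corner of the angle: its long side within 4 mm of the long fence, its end within 4 mm of the short stop, its length parallel to the long fence within 0.03 rad; carton, camera and button box within 15 mm of where they started (x of drive in the frame of angle between -0.049 and -0.042 m and y of drive in the frame of angle between 0.067 and 0.074 m and angle between the y axis of drive and the y axis of angle, either way round below 0.03 rad and height (world z) of drive below 0.005 m and angle between drive's own z axis and vertical below 0.05 rad and linear speed of drive below 0.01 m/s and distance of each of carton, camera, panel from where it was at the start of the episode below 0.015 m); the robot touches nothing.
It fails at once if the drive unit is lifted off the bench (more than 8 mm) or tipped (more than 0.2 rad) (height (world z) of drive above 0.008 m or angle between drive's own z axis and vertical above 0.2 rad).
It fails at once if the carton, camera or button box is moved more than 15 mm (distance of any of carton, camera, panel from where it was at the start of the episode above 0.015 m).
It also fails if it takes over 72 s, if anything falls off the work surface, if the arm or the gripper's body presses on something with over 40 N, if the wrist force passes 120 N, or if a joint passes its speed limit or range.

## Working session

There is one attempt and no reset: what is moved stays moved. The work goes in short steps, Python scripts to look and compute and a shell command to move; the robot and the scene stay as the last step left them, time stands still between calls to the robot, and variables do not carry over. Pictures are saved under pics/ and viewed, at most 10 in all, crops included, and the job is handed in when it is done.

```bash
mkdir -p pics; python3 - <<'E'
from workcell import *
import cv2,numpy as np
o=get_obs();print(o)
for n in("top","scene"):
    d=get_image(n);cv2.imwrite(f"pics/{n}0.png",d["frame"][:,:,::-1])
    print({k:v for k,v in d.items() if k!="frame"})
E
```

```text
{'time': 0.0, 'joint_positions': array([ 1.12039208e+00,  3.00478036e-01,  1.52157865e+00,  2.66808423e-05,
        1.32068327e+00, -6.66224060e-02]), 'joint_vel': array([ 0.00061218,  0.00074934,  0.00021087,  0.00076099, -0.00106336,
        0.00138648]), 'tau': array([ 6.74668281e-04, -5.43505812e+01, -3.61790335e+01, -4.98608711e-05,
        4.07614003e-03, -4.43019769e-05]), 'ee_pos': array([205.84532822, 509.7815467 , 230.71853131]), 'eef_rot': array([-1.59145432e-04,  1.90718666e-01,  9.81644570e-01, -5.51290138e-04]), 'wrist_force': array([ 0.08353834,  0.86724154, -0.97046875]), 'moment': array([-0.01503562, -0.00831405, -0.0673099 ]), 'gripper_force': 0.0, 'grip_width': 85.37126922347029}
{'fx': 447.0497363087269, 'fy': 447.0497363087269, 'cx': 321.7353467506333, 'cy': 207.56554119526322, 'dist': array([-0.0903391,  0.       ,  0.       ,  0.       ,  0.       ]), 'xyz': array([ 490.1720794 ,   82.83676867, 1260.61563178]), 'attitude': array([-0.01935167,  0.71648218, -0.69718461,  0.01457414])}
{'fx': 364.8102235347783, 'fy': 364.8102235347783, 'cx': 321.55468209986657, 'cy': 197.4905979843971, 'dist': array([0.01239231, 0.        , 0.        , 0.        , 0.        ]), 'xyz': array([879.47306269, 687.06599659, 667.7888994 ]), 'attitude': array([-0.10199413,  0.23924056,  0.88433903, -0.3876927 ])}
```

View pics/top0.png

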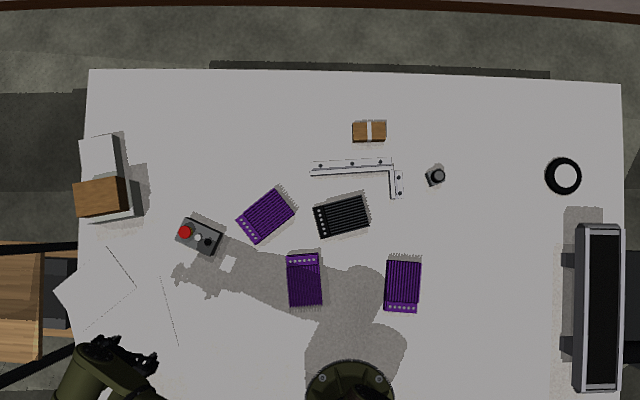

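View pics/scene0.png

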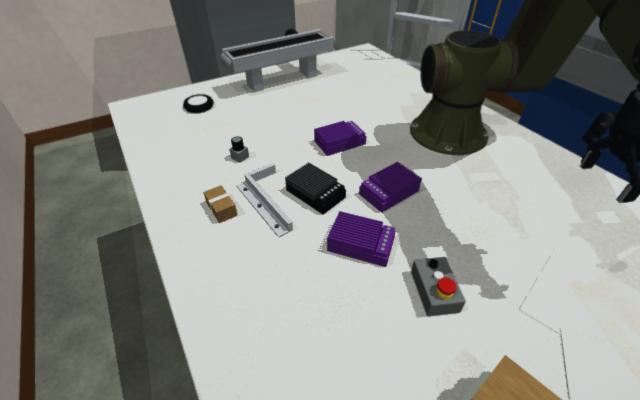

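Top view: the black drive is at about (343,215), with its terminal strip to the left (+y). The angle's inside corner is near (388,170), the camera at (435,176), the carton at (369,131) and the button box at (199,235). Three purple look-alikes are nearby. Next I'll enlarge and measure.

```bash
cat > h.py <<'E'
import cv2,numpy as np
from scipy.spatial.transform import Rotation as R
from workcell import *
def cam(n):
    o=get_obs(); d=get_image(n)
    K=np.array([[d["fx"],0,d["cx"]],[0,d["fy"],d["cy"]],[0,0,1]])
    if n=="wrist":
        T=np.array(d["hand_eye"]);Rt=R.from_quat(np.roll(o["eef_rot"],-1)).as_matrix()
        Rc=Rt@T[:3,:3]; t=Rt@T[:3,3]+o["ee_pos"]
    else: Rc=R.from_quat(np.roll(d["attitude"],-1)).as_matrix(); t=d["xyz"]
    return d["frame"][:,:,::-1].copy(),(K,d["dist"],Rc,t)
def ray(c,px,z):
    K,D,Rc,t=c
    p=cv2.undistortPoints(np.array(px,float).reshape(-1,1,2),K,D)[:,0]
    v=np.c_[p,np.ones(len(p))]@Rc.T
    return t+v*((z-t[2])/v[:,2])[:,None]
def proj(c,P):
    K,D,Rc,t=c
    P=np.atleast_2d(np.array(P,float))
    return cv2.projectPoints((P-t)@Rc,np.zeros(3),np.zeros(3),K,D)[0][:,0]
E
python3 - <<'E'
from h import *
im,c=cam("top")
g=im.max(2).astype(int); 
m=((g<75)).astype(np.uint8); m[:185]=0;m[245:]=0;m[:,:308]=0;m[:,378:]=0
# exclude purple: saturation
hsv=cv2.cvtColor(im,cv2.COLOR_BGR2HSV)
m=cv2.morphologyEx(m,cv2.MORPH_CLOSE,np.ones((5,5)))
n,l,s,ce=cv2.connectedComponentsWithStats(m);i=1+s[1:,4].argmax();print(s[i])
k=cv2.findContours((l==i).astype(np.uint8),0,1)[0][0]
b=cv2.boxPoints(cv2.minAreaRect(k));w=ray(c,b,48)
print(b,w,np.linalg.norm(np.diff(w,axis=0),axis=1),w.mean(0))
for n,p in dict(carton=(369,131),cam=(435,176),panel=(199,235),corner=(389,170),fend=(311,176)).items(): print(n,ray(c,p,30)[0])
v=cv2.resize(im[110:250,225:450],None,fx=3.5,fy=3.5,interpolation=cv2.INTER_CUBIC);cv2.imwrite("pics/crop0.png",v)
E
```

```text
[ 312  195   58   44 1664]
[[311.62305 207.2846 ]
 [361.12305 193.7846 ]
 [369.77692 225.51538]
 [320.27692 239.01538]] [[548.30323628 119.30995483  48.        ]
 [588.71314026 -14.25129773  48.        ]
 [503.10663773 -39.74408016  48.        ]
 [462.95256613  93.43901524  48.        ]] [139.5405623   89.32163921 139.10458788] [525.7688951   39.68839805  48.        ]
carton [766.31215806 -33.87251424  30.        ]
cam [ 645.47276306 -220.24520908   30.        ]
panel [463.78602293 430.0466723   30.        ]
corner [658.42791095 -91.57489261  30.        ]
fend [635.75704702 124.06062064  30.        ]
```

View pics/crop0.png

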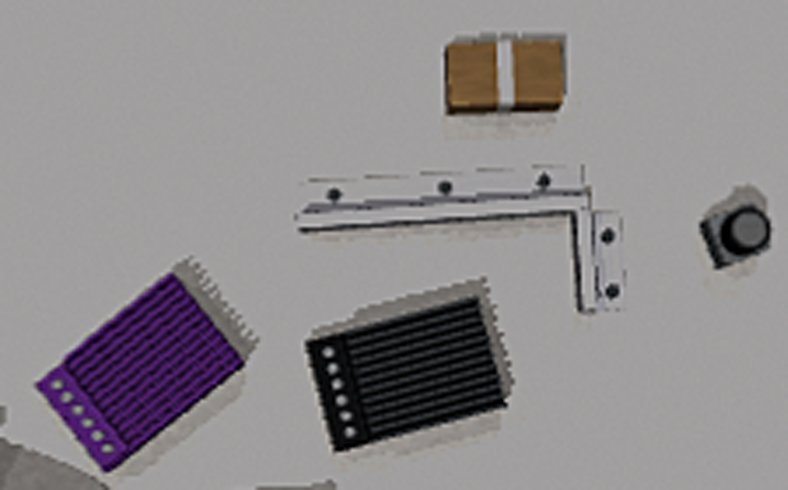

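The crop shows the fence's inner top edge running from about (310.7,174.9) to the corner at (390.7,170.3) in full-image pixels. The drive measures 139 x 89 mm, as specified. I'll measure the angle and the purple neighbours' corners, and plan the first move.

```bash
cat >> h.py <<'E'
def delta(P,yaw):
    """tool-frame shift (m) and spin (deg) to bring TCP to P with tool y at world yaw+90deg (mod 180)"""
    o=get_obs();Rt=R.from_quat(np.roll(o["eef_rot"],-1)).as_matrix()
    s=Rt.T@(np.array(P)-o["ee_pos"])/1000
    a=np.degrees(np.arctan2(Rt[1,1],Rt[0,1]))-90
    sp=-((np.degrees(yaw)-a+90)%180-90)
    print("shift",s.round(4),"spin",round(sp,1),"tcp",o["ee_pos"].round(1),"yaw",np.radians(a).round(3),"F",o["wrist_force"].round(1),"t",o["time"])
E
python3 - <<'E'
from h import *
im=cv2.imread("pics/top0.png");_,c=cam("top")
A=ray(c,[(390.7,170.3),(310.7,174.9),(392.6,198.2)],30);u=A[1]-A[0]
print(A,np.linalg.norm(u),np.linalg.norm(A[2]-A[0]),"yaw",np.arctan2(-u[0],u[1]),np.arctan2(-(A[2]-A[0])[1],-(A[2]-A[0])[0]))
h=cv2.cvtColor(im,cv2.COLOR_BGR2HSV);m=cv2.inRange(h,(125,90,20),(165,255,255))
m=cv2.morphologyEx(m,cv2.MORPH_CLOSE,np.ones((5,5)))
for k in cv2.findContours(m,0,1)[0]:
    if cv2.contourArea(k)>500: print("purple",ray(c,cv2.boxPoints(cv2.minAreaRect(k)),48)[:,:2].round(0).tolist())
delta((440,25,231),.09)
E
```

```text
[[ 657.72795151  -96.31628907   30.        ]
 [ 638.79495106  124.97933336   30.        ]
 [ 580.35545632 -103.02002286   30.        ]] 222.1040544785787 77.6623657770803 yaw 0.08534740742275936 0.08642650310406873
purple [[275.0, -80.0], [413.0, -87.0], [408.0, -182.0], [270.0, -175.0]]
purple [[417.0, 188.0], [427.0, 99.0], [287.0, 84.0], [277.0, 172.0]]
purple [[511.0, 330.0], [600.0, 225.0], [530.0, 166.0], [442.0, 270.0]]
shift [-3.986e-01 -3.619e-01  2.000e-04] spin -27.1 tcp [205.9 509.9 230.9] yaw -0.384 F [-0.7  0.3 -0. ] t 0.2
```

```bash
python3 -m inch '[[-0.046,-0.042,0,-9,1],[-0.092,-0.084,0,-18,1],[-0.138,-0.125,0,-27,1],[-0.184,-0.167,0,-27,1],[-0.230,-0.209,0,-27,1],[-0.276,-0.251,0,-27,1],[-0.322,-0.292,0,-27,1],[-0.368,-0.334,0,-27,1],[-0.398,-0.362,0,-27,1],[-0.398,-0.362,0,-27,1]]'; python3 -c "
from h import *
delta((440,25,2),.086)"
```

```text
time: 1.45
ee_pos: [440.0, 23.2, 231.0]
eef_rot: [-0.0, -0.042, 0.999, -0.0]
wrist_force: [0.4, 0.1, 0.0]
grip_width: 85.4
gripper_force: 0.0
shift [-0.0003  0.0018  0.229 ] spin -0.1 tcp [440.   23.2 231. ] yaw 0.084 F [0.4 0.1 0. ] t 1.45
```

```bash
python3 -m inch '[[0,0.002,0.06,0,1],[0,0.002,0.12,0,1],[0,0.002,0.18,0,1],[0,0.002,0.215,0,1],[0,0.002,0.226,0,1],[0,0.002,0.226,0,1]]' && python3 -m inch '[[-0.006,0,0,0,1],[-0.012,0,0,0,1],[-0.018,0,0,0,1],[-0.024,0,0,0,1],[-0.030,0,0,0,1],[-0.036,0,0,0,1],[-0.042,0,0,0,1],[-0.048,0,0,0,1],[-0.054,0,0,0,1],[-0.054,0,0,0,1]]'; python3 - <<'E'
from h import *
im,c=cam("top");print(get_obs()["wrist_force"])
cv2.imwrite("pics/crop1.png",cv2.resize(im[110:250,225:450],None,fx=3.5,fy=3.5,interpolation=cv2.INTER_CUBIC))
E
```

```text
time: 2.2
ee_pos: [439.4, 27.7, 5.7]
eef_rot: [-0.0, -0.044, 0.999, 0.0]
wrist_force: [0.4, 0.1, -0.3]
grip_width: 85.6
gripper_force: 0.0
time: 3.45
ee_pos: [493.2, 32.1, 5.2]
eef_rot: [-0.0, -0.044, 0.999, 0.0]
wrist_force: [-0.4, 0.6, 0.2]
grip_width: 85.4
gripper_force: 0.2
[ 0.29359833 -0.08000242 -0.22639316]
```

View pics/crop1.png

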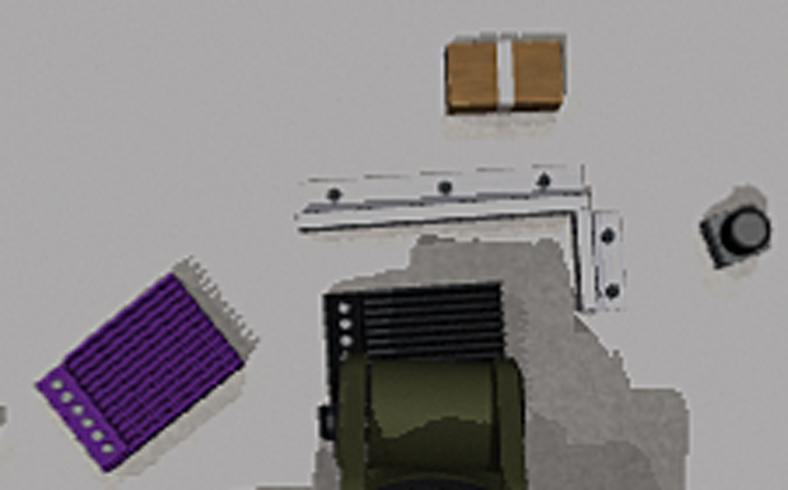

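The view shows the drive nearly square to the fence, about 50 mm out: its far edge runs from (325,295) to (500,283) in the crop. I'll keep pushing +x, and go slowly near contact.

```bash
python3 -m inch '[[-0.006,0,0,0,1],[-0.012,0,0,0,1],[-0.018,0,0,0,1],[-0.024,0,0,0,1],[-0.030,0,0,0,1],[-0.036,0,0,0,1],[-0.040,0,0,0,1],[-0.043,0,0,0,1],[-0.045,0,0,0,1],[-0.045,0,0,0,1]]' && python3 -m inch '[[-0.001,0,0,0,1],[-0.002,0,0,0,1]]' && python3 -m inch '[[-0.001,0,0,0,1],[-0.002,0,0,0,1]]'
```

```text
time: 4.75
ee_pos: [537.3, 35.8, 5.1]
eef_rot: [-0.001, -0.044, 0.999, -0.0]
wrist_force: [-5.2, -0.4, 2.6]
grip_width: 85.0
gripper_force: 2.9
time: 5.0
ee_pos: [539.0, 36.0, 5.1]
eef_rot: [-0.001, -0.044, 0.999, -0.0]
wrist_force: [-9.1, -2.1, 5.2]
grip_width: 85.6
gripper_force: 4.6
time: 5.25
ee_pos: [541.0, 36.1, 5.2]
eef_rot: [-0.001, -0.044, 0.999, -0.0]
wrist_force: [-9.1, -1.8, 5.3]
grip_width: 85.3
gripper_force: 4.6
```

```bash
python3 -m inch '[[-0.001,0,0,0,1],[-0.002,0,0,0,1]]' && python3 -m inch '[[-0.001,0,0,0,1],[-0.002,0,0,0,1]]';  python3 - <<'E'
from h import *
im,c=cam("top");print(get_obs()["wrist_force"])
cv2.imwrite("pics/crop2.png",cv2.resize(im[110:250,225:450],None,fx=3.5,fy=3.5,interpolation=cv2.INTER_CUBIC))
E
```

```text
time: 5.5
ee_pos: [543.0, 36.3, 5.1]
eef_rot: [-0.001, -0.044, 0.999, -0.0]
wrist_force: [-9.1, 0.2, 5.6]
grip_width: 85.2
gripper_force: 4.6
time: 5.75
ee_pos: [545.0, 36.5, 5.1]
eef_rot: [-0.001, -0.044, 0.999, -0.0]
wrist_force: [-8.6, -0.9, 4.4]
grip_width: 85.7
gripper_force: 4.6
[-8.37623287 -0.29486604  4.85019596]
```

View pics/crop2.png

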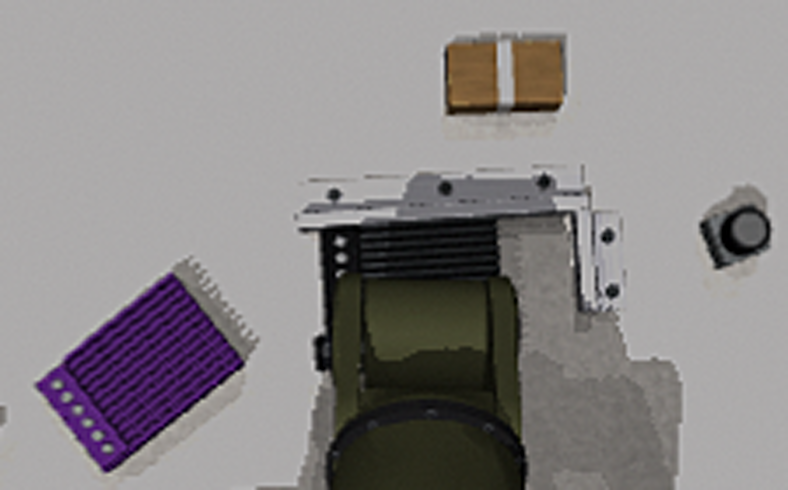

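The view shows the drive almost touching the fence: its far edge lies along the fence's lower edge at crop rows 215–230. I'll push on until the force rises.

```bash
for i in 1 2; do python3 -m inch '[[-0.001,0,0,0,1],[-0.002,0,0,0,1]]' | grep -E "ee_pos|wrist"; done
```

```text
ee_pos: [546.0, 36.6, 5.1]
wrist_force: [-22.4, -2.8, 17.0]
ee_pos: [546.0, 36.6, 5.1]
wrist_force: [-43.0, -5.3, 32.2]
```

```bash
python3 -m inch '[[0.003,0,0,0,1],[0.010,0,0,0,1],[0.025,0,0,0,1],[0.025,0,-0.04,0,1],[0.025,0,-0.10,0,1],[0.025,0,-0.10,0,1]]'; python3 - <<'E'
from h import *
print(get_obs()["joint_positions"].round(2))
delta((587.5,134,105),.086+1.5707)
im,c=cam("top")
m=(im.max(2)<70).astype(np.uint8)
E
```

```text
time: 7.05
ee_pos: [526.9, 34.7, 109.6]
eef_rot: [0.004, -0.044, 0.999, -0.0]
wrist_force: [0.2, -0.0, -0.5]
grip_width: 85.3
gripper_force: 0.0
[-0.    0.38  1.71 -0.    1.04 -1.66]
shift [-0.069   0.0936  0.0051] spin -89.9 tcp [526.9  34.7 109.6] yaw 0.087 F [ 0.2 -0.  -0.5] t 7.05
```

```bash
python3 -m inch '[[-0.01,0.01,0,10,0.06],[-0.02,0.025,0,20,0.06],[-0.03,0.04,0,30,0.06],[-0.04,0.055,0,40,0.06],[-0.05,0.07,0,50,0.06],[-0.06,0.085,0,60,0.06],[-0.069,0.094,0,70,0.06],[-0.069,0.094,0,80,0.06],[-0.069,0.094,0,90,0.06],[-0.069,0.094,0,90,0.06]]'; python3 - <<'E'
from h import *
delta((587.5,134,10),.086-1.5707)
im,c=cam("wrist")
v=cv2.resize(im,None,fx=1.25,fy=1.25);cv2.imwrite("pics/w1.png",v)
E
```

```text
time: 8.35
ee_pos: [584.9, 134.3, 103.9]
eef_rot: [-0.001, 0.675, 0.738, -0.001]
wrist_force: [-0.1, 0.1, 0.1]
grip_width: 45.4
gripper_force: 0.0
shift [-0.0006  0.0027  0.0939] spin 0.1 tcp [584.9 134.3 103.9] yaw -1.482 F [-0.1  0.1  0.1] t 8.35
```

View pics/w1.png

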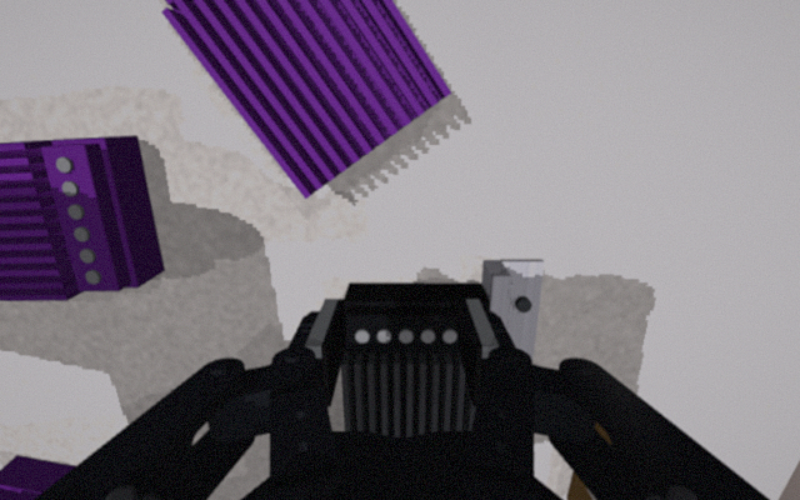

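The wrist view shows the terminal end's edge running from (348,285) to (485,285), between the fingertips at (320,340) and (490,340). I'll check that I have clearance before descending.

```bash
python3 - <<'E'
from h import *
_,c=cam("wrist")
def A(P):
    d=np.array(P)[:,:2]-[657.5,-96];a=.086
    return np.c_[d@[np.cos(a),np.sin(a)],d@[-np.sin(a),np.cos(a)]].round(1)
w=ray(c,np.array([(348,285),(485,285)])/1.25,48);print(w,A(w),A(ray(c,np.array([(543,262)])/1.25,0)))
print(A([get_obs()["ee_pos"]]))
E
```

```text
[[555.7880808  119.84773266  48.        ]
 [630.60507611 126.70047215  48.        ]] [[-82.8 223.8]
 [ -7.7 224.2]] [[ 41.4 220.4]]
[[-52.3 235.7]]
```

```bash
python3 - <<'E'
from h import *
_,c=cam("wrist")
def A(P):
    d=np.array(P)[:,:2]-[657.5,-96];a=.086
    return np.c_[d@[np.cos(a),np.sin(a)],d@[-np.sin(a),np.cos(a)]].round(1)
print(A(ray(c,np.array([(348,285),(485,285)])/1.25,0)),A(ray(c,np.array([(362,337),(450,337)])/1.25,48)))
E
```

```text
[[-89.7 203. ]
 [  3.6 203.5]] [[-75.8 191.3]
 [-25.3 191.6]]
```

The bottom edge lies at y' = 203 mm and is 93 mm wide, parallel to the angle. My first height assumption was wrong because this was the lower edge of the end wall. The fingers clear it by about 20 mm, so I'll descend and push towards the stop.

```bash
python3 -m inch '[[0,0.002,0.04,0,0.06],[0,0.002,0.08,0,0.06],[0,0.002,0.095,0,0.06],[0,0.002,0.095,0,0.06]]' && python3 -m inch '[[-0.008,0,0,0,0.06],[-0.016,0,0,0,0.06],[-0.024,0,0,0,0.06],[-0.030,0,0,0,0.06],[-0.036,0,0,0,0.06],[-0.042,0.0003,0,0,0.06],[-0.048,0.0006,0,0,0.06],[-0.054,0.0009,0,0,0.06],[-0.060,0.0012,0,0,0.06],[-0.060,0.0012,0,0,0.06]]' && python3 -m inch '[[-0.006,0.0003,0,0,0.06],[-0.012,0.0006,0,0,0.06],[-0.016,0.0008,0,0,0.06],[-0.018,0.001,0,0,0.06],[-0.018,0.001,0,0,0.06]]'; python3 -c "
from h import *
delta((587.5,134,10),.086-1.5707)
d=get_obs()['ee_pos'][:2]-[657.5,-96];print(d@[.9963,.0859],d@[-.0859,.9963])"
```

```text
time: 9.0
ee_pos: [587.3, 134.6, 10.0]
eef_rot: [-0.0, 0.675, 0.738, -0.0]
wrist_force: [0.4, 0.2, 0.1]
grip_width: 45.2
gripper_force: 0.0
time: 10.25
ee_pos: [593.6, 76.0, 11.5]
eef_rot: [-0.001, 0.675, 0.738, 0.001]
wrist_force: [-5.6, 12.7, 6.8]
grip_width: 45.0
gripper_force: 6.5
time: 10.88
ee_pos: [595.5, 59.2, 11.4]
eef_rot: [-0.002, 0.675, 0.738, 0.0]
wrist_force: [-14.9, 18.6, 12.1]
grip_width: 45.5
gripper_force: 10.4
shift [ 0.0752 -0.0013  0.0016] spin 0.2 tcp [595.5  59.2  11.4] yaw -1.482 F [-14.9  18.6  12.1] t 10.875
-48.48918248736855 159.94640820652722
```

```bash
python3 -m inch '[[-0.002,-0.0005,0,0,0.06],[-0.004,-0.001,0,0,0.06],[-0.006,-0.001,0,0,0.06]]' | grep -E "ee_pos|wrist"; for i in 1 2 ; do python3 -m inch '[[-0.001,0,0,0,0.06],[-0.002,0,0,0,0.06]]' | grep -E "ee_pos|wrist"; done
```

```text
ee_pos: [595.8, 53.7, 11.4]
wrist_force: [-7.6, 35.7, 7.2]
ee_pos: [595.6, 53.7, 11.4]
wrist_force: [-10.6, 46.2, 8.6]
ee_pos: [595.5, 53.6, 11.4]
wrist_force: [-12.2, 61.0, 10.9]
```

The force rose, so something has stopped the drive about 4 mm before I expected. I'll back off, lift and look.

```bash
python3 -m inch '[[0.004,0,0,0,0.06],[0.010,0,0,0,0.06],[0.030,0,0,0,0.06],[0.030,0,-0.05,0,0.06],[0.050,0,-0.11,0,0.06],[0.110,0,-0.17,0,0.06],[0.170,0,-0.2,0,0.06],[0.170,0,-0.2,0,0.06]]'; python3 - <<'E'
from h import *
im,c=cam("top")
cv2.imwrite("pics/crop3.png",cv2.resize(im[150:240,300:420],None,fx=6.5,fy=6.5,interpolation=cv2.INTER_CUBIC))
E
```

```text
time: 12.75
ee_pos: [581.2, 219.3, 212.5]
eef_rot: [0.001, 0.675, 0.738, 0.001]
wrist_force: [0.6, -0.2, -0.4]
grip_width: 44.9
gripper_force: 0.0
```

View pics/crop3.png

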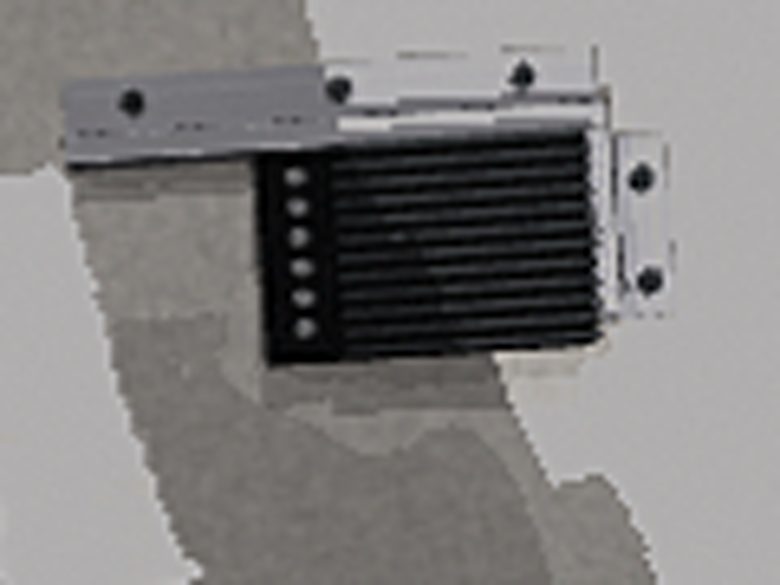

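The drive looks seated, with its end at crop column ~597 against the stop and its side along the fence. I'll measure it, and project the expected seated corners into the wrist view too.

```bash
cat >> h.py <<'E'
def A(P):
    d=np.array(P)[:,:2]-[657.7,-96.3];a=.086
    return np.c_[d@[np.cos(a),np.sin(a)],d@[-np.sin(a),np.cos(a)]].round(1)
E
python3 - <<'E'
from h import *
im,c=cam("top")
m=(im.max(2)<75).astype(np.uint8); m[:165]=0;m[212:]=0;m[:,:335]=0;m[:,396:]=0
m=cv2.morphologyEx(m,cv2.MORPH_OPEN,np.ones((2,2)));m=cv2.morphologyEx(m,cv2.MORPH_CLOSE,np.ones((5,5)))
n,l,s,ce=cv2.connectedComponentsWithStats(m);i=1+s[1:,4].argmax()
k=cv2.findContours((l==i).astype(np.uint8),0,1)[0][0]
b=cv2.boxPoints(cv2.minAreaRect(k));w=ray(c,b,48);a=A(w)
print(b.round(1).tolist(),a.tolist(),a.mean(0),np.linalg.norm(np.diff(a,axis=0),axis=1))
_,cw=cam("wrist")
a0=.086;Ra=np.array([[np.cos(a0),-np.sin(a0)],[np.sin(a0),np.cos(a0)]])
P=[np.r_[Ra@[x,y]+[657.7,-96.3],z] for x,y,z in [(0,0,30),(-80,0,30),(0,140,48),(-90,140,48),(-90,0,48),(0,220,30)]]
print(proj(cw,P).round(0).tolist(), cw[3].round(0), cw[2][:,2].round(2)); delta((600,140,212),-1.485)
E
```

```text
[[336.8999938964844, 173.89999389648438], [390.79998779296875, 170.3000030517578], [393.1000061035156, 203.8000030517578], [339.20001220703125, 207.39999389648438]] [[-3.5, 150.1], [-2.2, 2.5], [-94.0, 2.6], [-95.2, 149.6]] [-48.725  76.2  ] [147.60572482  91.80005447 147.00489788]
[[356.0, 398.0], [298.0, 398.0], [363.0, 324.0], [286.0, 324.0], [290.0, 410.0], [364.0, 256.0]] [573. 292. 354.] [ 0.03 -0.29 -0.96]
shift [-0.0784  0.0118 -0.0019] spin 0.2 tcp [581.3 217.1 210.1] yaw -1.482 F [ 0.1 -0.8 -0. ] t 12.9
```

The mask ran into the shadow (147 mm long), so that measurement is biased. I'll look straight down into the gap with the wrist camera from above the stop.

```bash
python3 -m inch '[[-0.06,0,0,0,0.06],[-0.12,0,0,0,0.06],[-0.18,0,0,0,0.06],[-0.24,0,0,0,0.06],[-0.30,0,0,0,0.06],[-0.36,0,0,0,0.06],[-0.398,0,0,0,0.06],[-0.398,0,0.05,0,0.06],[-0.398,0,0.05,0,0.06],[-0.398,0,0.05,0,0.06]]' | grep ee_pos; python3 - <<'E'
from h import *
im,c=cam("wrist")
a0=.086;Ra=np.array([[np.cos(a0),-np.sin(a0)],[np.sin(a0),np.cos(a0)]])
P=[np.r_[Ra@[x,y]+[657.7,-96.3],z] for x,y,z in [(0,0,30),(-80,0,30),(0,140,48),(-90,140,48),(-90,0,48),(0,0,48)]]
q=proj(c,P);print(q.round(0).tolist())
x,y=(q[:2].mean(0)).astype(int);x=np.clip(x-130,0,380);y=np.clip(y-80,0,225);print(x,y)
cv2.imwrite("pics/w2.png",cv2.resize(im[y:y+175,x:x+260],None,fx=3,fy=3,interpolation=cv2.INTER_CUBIC));np.save("w2.npy",im)
E
```

```text
ee_pos: [616.3, -180.4, 161.4]
[[381.0, 90.0], [284.0, 90.0], [394.0, -122.0], [262.0, -122.0], [269.0, 89.0], [385.0, 89.0]]
202 9
```

View pics/w2.png

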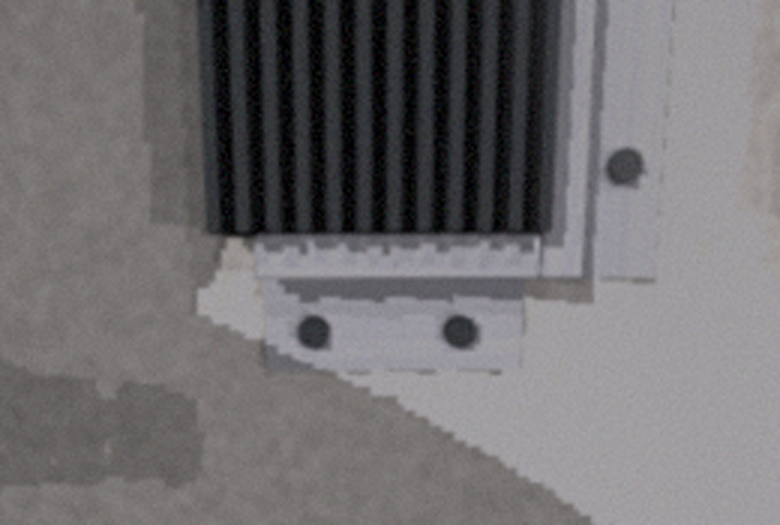

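The drive's end edge (crop row 234) meets the stop's inner edge, and its right edge (column 552) lies on the seam line x' = 0 (column 541 at z = 30). The strip at columns 552–572 is its shadow on the fence top. Now the numeric check, relative to the angle in the same picture.

```bash
python3 - <<'E'
from h import *
_,c=cam("wrist")
f=lambda L:(np.array(L)+.5)/3-.5+[202,9]
print("drive z48",A(ray(c,f([(207,234),(552,234),(199,5),(558,5)]),48)).tolist())
print("angle z30: stop outer left, right, seam, fence outer up",A(ray(c,f([(257,277),(583,277),(541,277),(597,5)]),30)).tolist())
E
```

```text
drive z48 [[-88.2, 1.9], [1.2, 2.1], [-88.1, 55.9], [-0.1, 56.2]]
angle z30: stop outer left, right, seam, fence outer up [[-77.4, -9.1], [14.1, -8.8], [2.3, -8.9], [13.6, 60.7]]
```

```bash
python3 -c "
from workcell import *
o=get_obs();print(o['time'],o['ee_pos'],o['wrist_force']);print(job_done())"
```

```text
14.25 [ 616.8293708  -180.10689451  162.24896283] [ 0.78661019 -0.87664751  0.10930098]
the job is handed in; nothing more can be done
None
```

I pushed the drive unit into the corner and handed the job in at about 14 s. The last wrist picture put it within about 1 mm of both the fence and the stop and parallel to within about 0.02 rad. The gripper was clear and nothing else was touched; I got no verdict back.

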